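# Slide the mounted samples into the clamshell case and weight it shut

### The job

Slide every mounted parchment sample flat off the top of its pile, without lifting it, straight across into the bay of the case in front of it, fully inside, and leave all the blank boards where they lie. Then shut the lid of the case so that the two halves meet edge to edge all round, and lay one brass bar weight on each of the two felt pads on the lid, centred and running lengthwise along the case. Do not disturb the beaker, the vial and the jar.

Things in the scene. Friction and masses are not known exactly. Their poses are not given: they have to be found in the camera images.
- case: fixed lower half of a grey clamshell case, 104 (x) by 330 mm (y); origin centre of underside on the bench, x away from the piles to the hinge, z up. Bed 14.5 mm above the bench, no wall at the front edge x=-52. Dividers 4 thick, 7.5 tall on the bed at y=-80, 0, 80, from x=-40 to 48, make four bays 0..3, centred x=0, y=-120, -40, 40, 120 mm. Rear wall inner face x=48, end walls y=+-161, tops at 30
- lid (a joint): upper half of the case, hinged on the rear edge; rad, 0 = shut edge to edge, grows as it opens; starts at 1.65 to 1.85, stop 1.95. Stiff hinge (0.2 N m, lid 250 g): stays at any angle, bring it fully down. 104 x 330 mm; shut, its flat outer face is 45 mm above the bench and its 4 mm front lip (inner face at case x=-48) reaches down to 17; inside clears 40
- lid_hinge (a point): middle of the hinge line, on the case at x=52 mm, 30 mm above the bench; the hinge runs along the case's y. The lid's outer face is 15 mm outside the hinge line, with a rim 4 mm wide and 4 mm tall along its front and rear edges. The point turns with the lid
- lid_tab (a point): centre of the steel pull tab in the middle of the lid's front edge, 22 mm out from the lip by 60 mm (along y) by 8 mm thick; 115 mm from the hinge line along the lid and 8 mm outside its plane
- pad0 (a point): centre of the -y grey felt pad (60 x 110 mm, flush) on the lid's outer face, level with it; its x axis runs across the lid, y along its length; the pads lie 160 mm apart. On top once the lid is shut
- pad1 (a point): centre of the +y grey felt pad (60 x 110 mm, flush) on the lid's outer face, level with it; its x axis runs across the lid, y along its length; the pads lie 160 mm apart. On top once the lid is shut
- sample0: mounted parchment sample: a stiff off-white window mount with a brown piece in its recessed window, 72 mm (its x) by 60 mm (its y) by 10 mm, 50 g; origin at the centre of its underside. If present it lies on top of pile 0 (two blanks), in front of bay 0, its underside 1.5 mm above the bed, 4 to 12 mm of open gap before the case
- blank0a: lowest blank board of pile 0, plain brown card, 72 x 60 x 8 mm, 50 g, loose on the bench; origin at the centre of its underside
- blank0b: upper blank board of pile 0, same as the lower one, lying loose on it (its top 16 mm above the bench); origin at the centre of its underside
- sample1: mounted parchment sample: a stiff off-white window mount with a brown piece in its recessed window, 72 mm (its x) by 60 mm (its y) by 10 mm, 50 g; origin at the centre of its underside. If present it lies on top of pile 1 (two blanks), in front of bay 1, its underside 1.5 mm above the bed, 4 to 12 mm of open gap before the case
- blank1a: lowest blank board of pile 1, plain brown card, 72 x 60 x 8 mm, 50 g, loose on the bench; origin at the centre of its underside
- blank1b: upper blank board of pile 1, same as the lower one, lying loose on it (its top 16 mm above the bench); origin at the centre of its underside
- sample2: mounted parchment sample: a stiff off-white window mount with a brown piece in its recessed window, 72 mm (its x) by 60 mm (its y) by 10 mm, 50 g; origin at the centre of its underside. If present it lies on top of pile 2 (two blanks), in front of bay 2, its underside 1.5 mm above the bed, 4 to 12 mm of open gap before the case
- blank2a: lowest blank board of pile 2, plain brown card, 72 x 60 x 8 mm, 50 g, loose on the bench; origin at the centre of its underside
- blank2b: upper blank board of pile 2, same as the lower one, lying loose on it (its top 16 mm above the bench); origin at the centre of its underside
- sample3: mounted parchment sample: a stiff off-white window mount with a brown piece in its recessed window, 72 mm (its x) by 60 mm (its y) by 10 mm, 50 g; origin at the centre of its underside. If present it lies on top of pile 3 (two blanks), in front of bay 3, its underside 1.5 mm above the bed, 4 to 12 mm of open gap before the case
- blank3a: lowest blank board of pile 3, plain brown card, 72 x 60 x 8 mm, 50 g, loose on the bench; origin at the centre of its underside
- blank3b: upper blank board of pile 3, same as the lower one, lying loose on it (its top 16 mm above the bench); origin at the centre of its underside
- bar0: brass bar weight, origin at its centre, 90 mm long (its x) by 32 by 32 mm, 500 g, lying on the bench to one side of the case; any of its long faces may be down
- bar1: brass bar weight, origin at its centre, 90 mm long (its x) by 32 by 32 mm, 500 g, lying on the bench to one side of the case; any of its long faces may be down
- beaker: bystander: glass beaker, 60 mm across, 60 mm tall, behind the case; origin under its centre
- vial: bystander: small vial with green cap, 28 mm across, 60 mm tall, behind the case; origin under its centre
- jar: bystander: amber jar, 54 mm across, 65 mm tall, near the robot; origin under its centre

How it is judged:
On the way, in this order (a step that is already met when the one before it is completed fails the run):
1. every sample lies flat and fully inside its own bay (x of sample0 in the frame of case between -0.0125 and 0.0145 m and y of sample0 in the frame of case between -0.134 and -0.106 m and z of each of sample0, sample1, sample2, sample3 in the frame of case below 0.0185 m and angle between each of sample0, sample1, sample2, sample3's own z axis and vertical below 0.06 rad and linear speed of each of sample0, sample1, sample2, sample3 below 0.02 m/s and x of sample1 in the frame of case between -0.0125 and 0.0145 m and y of sample1 in the frame of case between -0.054 and -0.026 m and x of sample2 in the frame of case between -0.0125 and 0.0145 m and y of sample2 in the frame of case between 0.026 and 0.054 m and x of sample3 in the frame of case between -0.0125 and 0.0145 m and y of sample3 in the frame of case between 0.106 and 0.134 m), for 0.2 s.
2. the lid is fully shut over them (value of joint lid below 0.03 rad), for 0.2 s.
At the end, for the whole second after the job is handed in: Each sample lies flat, at rest, in its own bay (centre -12.5 to +14.5 mm in x, within 14 mm in y of the bay's); lid shut within 0.03 rad; one bar rests on each pad, centre within 20 mm of the pad's, length within 0.3 rad of the case's (all of step 1 and value of joint lid below 0.03 rad and (((horizontal distance between bar0 and pad0 below 0.02 m and distance between bar0 and pad0 below 0.025 m and height (world z) of bar0 above 0.05 m and angle between the x axis of bar0 and the y axis of case, either way round below 0.3 rad and linear speed of bar0 below 0.02 m/s) and (horizontal distance between bar1 and pad1 below 0.02 m and distance between bar1 and pad1 below 0.025 m and height (world z) of bar1 above 0.05 m and angle between the x axis of bar1 and the y axis of case, either way round below 0.3 rad and linear speed of bar1 below 0.02 m/s)) or ((horizontal distance between bar0 and pad1 below 0.02 m and distance between bar0 and pad1 below 0.025 m and height (world z) of bar0 above 0.05 m and angle between the x axis of bar0 and the y axis of case, either way round below 0.3 rad and linear speed of bar0 below 0.02 m/s) and (horizontal distance between bar1 and pad0 below 0.02 m and distance between bar1 and pad0 below 0.025 m and height (world z) of bar1 above 0.05 m and angle between the x axis of bar1 and the y axis of case, either way round below 0.3 rad and linear speed of bar1 below 0.02 m/s)))); the robot touches nothing.
It fails at once if a sample is lifted off, tipped or dropped on the bench (height (world z) of any of sample0, sample1, sample2, sample3 above 0.04 m or angle between any of sample0, sample1, sample2, sample3's own z axis and vertical above 0.35 rad or height (world z) of any of sample0, sample1, sample2, sample3 below 0.008 m).
It fails at once if a blank board is moved from its place by more than 10 mm (distance of any of blank0a, blank0b, blank1a, blank1b, blank2a, blank2b, blank3a, blank3b from where it was at the start of the episode above 0.01 m).
It fails at once if the beaker, vial or jar is moved by more than 20 mm (distance of any of beaker, vial, jar from where it was at the start of the episode above 0.02 m).
Of sample0, sample1, sample2, sample3 only 3 to 4 are there at a start; the rules pass over those that are not, and their reading is None.
At some moment in a run one of bar0, bar1 may be knocked a few centimetres aside while the robot is not near it.
Once in a run the grip may slacken for a moment while it holds something.
It also fails if it takes over 192 s, if anything falls off the work surface, if the arm or the gripper's body presses on something with over 40 N, if the wrist force passes 120 N, or if a joint passes its speed limit or range.

### The arm

A 7-joint arm with a two-finger parallel gripper is mounted at the origin on the work surface. World frame = base frame: x ahead of the robot, y to its left, z up, the work surface at z = 0. Lengths are in m, angles in rad, forces in N, time in s.
With the tool pointing down it reaches from about 0.425 to 0.875 m from the base axis. Payload 8.4 kg.
Tool frame: the origin (TCP) lies on the centre line of the jaws, within the pads' length; the fingertips stand 19 mm ahead of it and the grasp point (between the pads) is the TCP; z points along the fingers, y is the direction in which the jaws open and shut (so a half turn about z gives the same grasp; the last joint's range is limited). The gripper opens to 85 mm and grips with 20 to 120 N. Pads are 22 mm wide; open, the fingers measure 114 mm over their backs; the gripper's body (76 mm by 85 mm) begins 54 mm behind the grasp point. The pads swing forward as they close: fully open they stand 13 mm farther back than shut.
Start: joints at [-1.304, 0.333, 0.04, 1.465, -0.013, 1.343, -0.059], TCP at [0.233, 0.607, 0.25] pointing down, gripper open.
Joint ranges: [-2.58, 2.58], [-0.38, 2.09], [-1.3, 1.39], [0.25, 2.4], [-1.5, 4.64], [0.08, 2.09], [-2.65, 2.65]. Speed limits (rad/s): [2.22, 2.22, 2.79, 2.79, 3.14, 3.14, 3.14].

### API

Orientations are given as a rotation vector (axis times angle).
In Python, from station import status, get_image, hand_in gives the robot as it stands.
- The arm moves only by the tool carry_out, never from a script. Its argument "targets" is a list of rows, each a list of 6 numbers: the shift along the world's x, y, z in m, then the turn, a rotation vector about the world's x, y, z in rad. In form: [[tx, ty, tz, ax, ay, az], ...]. A call has 1 to 5 rows; each row is the pose to reach, as a shift and turn from the pose commanded when the call began; what a row does not reach only later rows make up. A row lasts 1/8 s, in which the tool goes at most 62.5 mm and 10.7 degrees, less where a joint would pass 70% of its speed; a pose out of reach is approached as far as the arm can. A call with a gripper value outside its range is refused whole. "claw" is the finger opening in m, from 0 to 0.0854, set as the call begins (left out, the last holds). The fingers move at their own pace and stop on an object; "squeeze" is the grip in N (left out, the last holds). Time passes only in rows, so rows that repeat a pose let the fingers close. It gives the time, the measured TCP pose, the force and the opening at its end, in the units of the state.
- status.sense(): the state, without advancing time (a new reading comes with each control period).
- get_image(name): name is "scene" or "top"; returns a dict with "frame" (384x512x3 uint8, blue, green, red), "fx", "fy", "cx", "cy" (pixels), "distortion" ([k1, k2, p1, p2, k3] as OpenCV has them; the pictures are not rectified), "view" (4x4, takes a point from world to camera coordinates). Camera axes: x right, y up, looking along -z (the intrinsics and any distortion apply to the point x, -y, -z); pixel columns grow to the right and rows downward; lengths in m; the calibration is good to about 2 mm. A picture is of the moment at which its call begins. There is no depth.
- hand_in(): hands the job in, once; it reports no verdict.
The state is a dict: "t": time; "joint_pos": joint angles; "joint_velocities": joint speeds; "joint_efforts": joint torques, N m; "eef_pos": TCP position; "tcp_rot": TCP orientation; "contact_force": force on the tool from outside, world axes, zero at the start; "torque": the same for the moment, N m; "width": opening from 0.0 (shut) to 1.0 (fully open).
Only numpy, scipy, OpenCV 4.12 (cv2) and the standard library are available. Lean on these libraries where they do the work, as an engineer would, in place of code of your own. Each camera call takes 0.05 s, during which the arm holds its last target. There are 200 camera calls.

## Working session

There is one attempt and no reset: what is moved stays moved. The work goes in short steps, Python scripts to look and compute and a tool call to move; the robot and the scene stay as the last step left them, time stands still between calls to the robot, and variables do not carry over. Pictures are saved under pics/ and viewed, about 12 in all and at most 16, crops included, and the job is handed in when it is done.

Besides the shell and the picture viewer there is one more tool, called after "Request:" as a command line: name --pt "numbers of a row" for each row, then --argument value for the rest. carry_out: Moves the arm, as the interface text tells. Its arguments: {"type":"object","properties":{"targets":{"type":"array"},"claw":{"type":"number"},"squeeze":{"type":"number"}},"required":["targets"]}

```bash
mkdir -p pics; ls; cat > h.py <<'E'
import numpy as np, cv2
from station import status, get_image, hand_in
def snap(n,f):
    d=get_image(n); cv2.imwrite('pics/'+f+'.png',d['frame']); np.save('pics/'+f+'.npy',{k:d[k] for k in d},allow_pickle=True); return d
def load(f): return np.load('pics/'+f+'.npy',allow_pickle=True).item()
def K(d): return np.array([[d['fx'],0,d['cx']],[0,d['fy'],d['cy']],[0,0,1.]])
def ray(d,uv,z):
    "pixels -> world points at height z"
    p=cv2.undistortPoints(np.array(uv,float).reshape(-1,1,2),K(d),np.array(d['distortion'],float)).reshape(-1,2)
    V=np.array(d['view']);R=V[:3,:3];c=-R.T@V[:3,3]
    w=np.c_[p[:,0],-p[:,1],-np.ones(len(p))]@R
    z=np.broadcast_to(z,len(p))
    return c+w*((z-c[2])/w[:,2])[:,None]
def proj(d,P):
    V=np.array(d['view']);q=np.atleast_2d(P)@V[:3,:3].T+V[:3,3]
    q=q*[1,-1,-1]
    return cv2.projectPoints(q,np.zeros(3),np.zeros(3),K(d),np.array(d['distortion'],float))[0].reshape(-1,2)
def crop(f,x0,y0,x1,y1,s,o):
    im=cv2.imread('pics/'+f+'.png')[y0:y1,x0:x1]; cv2.imwrite('pics/'+o+'.png',cv2.resize(im,None,fx=s,fy=s,interpolation=cv2.INTER_CUBIC))
E
python3 -c "
from h import *
print(status.sense())
a=snap('top','t0');b=snap('scene','s0')
for d in(a,b):
  V=np.array(d['view']);print(d['fx'],d['cx'],d['cy'],d['distortion'],-V[:3,:3].T@V[:3,3],V[:3,:3].tolist())
cv2.imwrite('pics/both.png',cv2.resize(np.vstack([a['frame'],b['frame']]),None,fx=.78,fy=.78))
crop('t0',0,0,512,384,1.5625,'t0b')
"
```

```text
pics
{'t': 0.0, 'joint_pos': array([-1.304216  ,  0.33394388,  0.03983942,  1.46628196, -0.01336373,
        1.34328713, -0.05850525]), 'joint_velocities': array([-9.45821871e-05, -3.77129207e-04, -3.44073080e-04,  4.06249134e-04,
        3.03574313e-04, -1.49357402e-03, -1.29508116e-03]), 'joint_efforts': array([-3.28752799e-05, -6.58571506e+01,  1.36550121e+00, -4.05544353e+01,
        1.68078637e-02,  1.28238508e-02, -4.58145436e-06]), 'eef_pos': array([0.23235501, 0.60659483, 0.24939422]), 'tcp_rot': array([-5.71310560e-01, -3.08903976e+00,  2.58693768e-03]), 'contact_force': array([ 0.2292799 ,  0.42456294, -0.06890735]), 'torque': array([-0.05462302, -0.04786619, -0.03502948]), 'width': 1.0020149297015917}
385.83708870974215 256.1253273282716 194.56402796016803 [-0.07323712  0.          0.          0.          0.        ] [4.72029079e-01 1.25728550e-03 1.27401034e+00] [[0.019378610617420716, -0.999466845708721, 0.02627724832621871], [0.9966272655509908, 0.021406357009964006, 0.07922033476271428], [-0.0797405982601895, 0.024653442125215367, 0.9965107349047904]]
443.9747314464806 256.9356611741261 191.17844083645684 [0.060415 0.       0.       0.       0.      ] [1.13641453 0.784189   0.95989845] [[-0.7974244213671107, 0.6034174595537586, -0.0012890744806709014], [-0.4010021961958988, -0.5283311405182792, 0.7483738668638289], [0.45090079934880867, 0.5972885194479652, 0.6632758805220217]]
```

View pics/t0b.png

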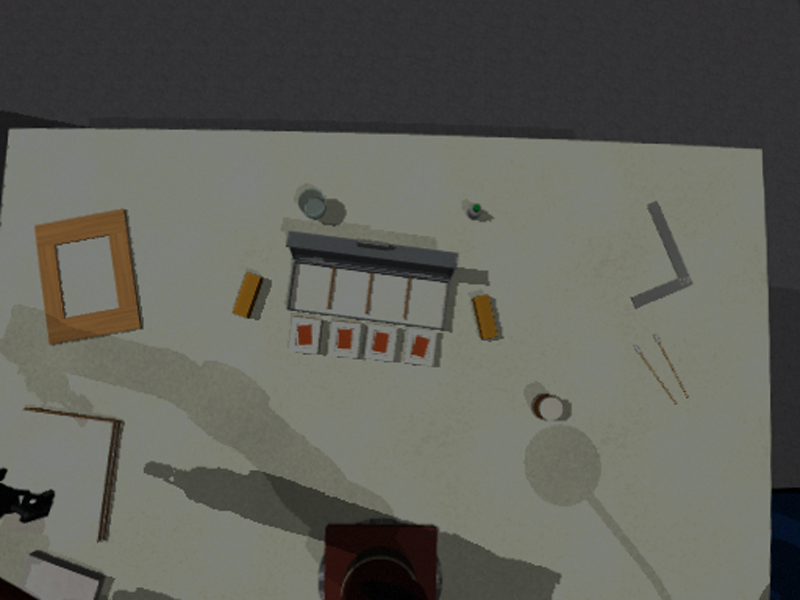

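View pics/s0.png

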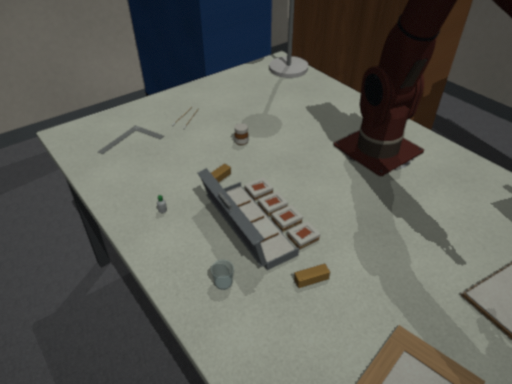

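The top view shows all four samples in front of the case, the bars at about (248,295) and (485,316), the jar near the robot, and the beaker and vial behind the case. I'll enlarge it next.

```bash
python3 -c "
from h import *
crop('t0',140,140,330,240,4.2,'c0')
im=cv2.imread('pics/c0.png');cv2.imwrite('pics/c0.png',cv2.convertScaleAbs(im,alpha=1.6))"
```

```text
(no output)
```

View pics/c0.png

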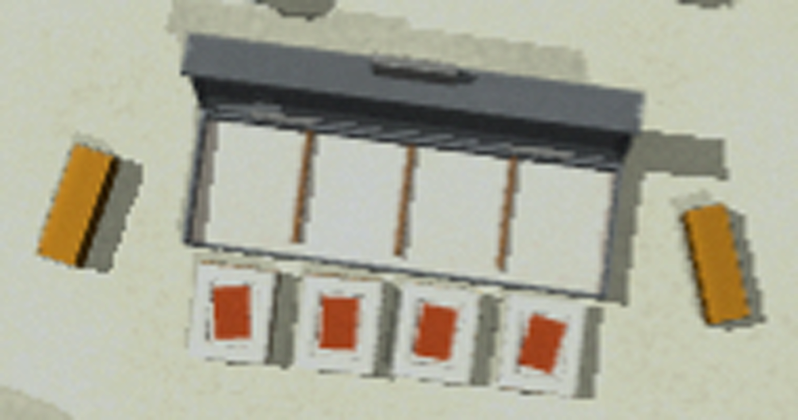

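```bash
cat > fit.py <<'E'
from h import *
from scipy.optimize import least_squares
d=load('t0'); o=lambda a:(np.array(a,float)+.5)/4.2-.5+140
px=o([[297,241],[399,254],[501,268],[187,245],[610,299]])
M=np.array([[-40,80,22],[-40,0,22],[-40,-80,22],[-52,165,22],[-52,-165,22]])/1e3
def W(p,M): 
    c,s=np.cos(p[2]),np.sin(p[2]); M=np.atleast_2d(M); return np.c_[p[0]+c*M[:,0]-s*M[:,1],p[1]+s*M[:,0]+c*M[:,1],M[:,2]]
r=least_squares(lambda p:(proj(d,W(p,M))-px).ravel(),[.65,0,0]); p=r.x
print('case',p,'res',np.round(r.fun.reshape(-1,2),2).tolist())
hsv=cv2.cvtColor(d['frame'],cv2.COLOR_BGR2HSV)
def inv(P): 
    c,s=np.cos(p[2]),np.sin(p[2]);q=P[:,:2]-p[:2];return np.c_[c*q[:,0]+s*q[:,1],-s*q[:,0]+c*q[:,1]]
# sample windows: red blobs
H,S,Vv=[hsv[...,i].astype(int) for i in range(3)]
def blobs(m,z,lo,hi):
    n,l,st,ce=cv2.connectedComponentsWithStats(m.astype(np.uint8))
    for i in range(1,n):
        if lo<st[i,4]<hi:
            ys,xs=np.nonzero(l==i); P=ray(d,np.c_[xs,ys],z); c=P.mean(0)
            rc=cv2.minAreaRect((P[:,:2]*1000).astype(np.float32)); 
            u,sv,vt=np.linalg.svd(P[:,:2]-c[:2],full_matrices=False)
            print(ce[i].round(1),'world',c[:2].round(4),'case',(inv(c[None])*1e3).round(1),'rect',np.round(rc[1],0),'axis rel case deg',((np.degrees(np.arctan2(vt[0,1],vt[0,0])-p[2])+90)%180-90).round(1),'world ax',np.degrees(np.arctan2(vt[0,1],vt[0,0])).round(1),st[i,4])
print('windows');blobs((S>140)&((H<9)|(H>172)),.0245,40,200)
print('bars');blobs((S>140)&(H>=11)&(H<25)&(Vv>110)&(np.arange(512)[None]>140)&(np.arange(512)[None]<330),.032,100,400)
# overlay
im=cv2.resize(d['frame'][140:240,140:330],None,fx=4.2,fy=4.2,interpolation=cv2.INTER_CUBIC);im=cv2.convertScaleAbs(im,alpha=1.6)
def poly(M,col):
    q=(proj(d,W(p,np.array(M)/1e3))+.5-140)*4.2-.5
    cv2.polylines(im,[q.round().astype(int)],True,col,1)
poly([[-52,-165,0],[52,-165,0],[52,165,0],[-52,165,0]],(255,0,0))
poly([[-52,-165,30],[52,-165,30],[52,165,30],[-52,165,30]],(0,0,255))
for y in(-80,0,80): poly([[-40,y-2,22],[48,y-2,22],[48,y+2,22],[-40,y+2,22]],(0,255,0))
cv2.imwrite('pics/ov.png',im); print('lid hinge',W(p,[[.052,0,.03]]),'pads',W(p,[[0,-.08,.045],[0,.08,.045]]))
a=lambda u,z:ray(d,[u],z)
print('beaker,vial,jar approx',ray(d,[[314/1.5625,208/1.5625],[475/1.5625,210/1.5625],[549/1.5625,407/1.5625]],.05).round(3))
E
python3 fit.py
```

```text
case [ 0.59147674  0.03501031 -0.10672665] res [[0.01, 0.26], [0.16, 0.31], [0.29, 0.1], [-0.24, -0.37], [-0.22, -0.31]]
windows
[195.6 214.5] world [0.5034 0.1647] case [[-101.4  119.6]] rect [39. 19.] axis rel case deg -4.3 world ax 169.6 42
[243.2 218.6] world [0.4932 0.0105] case [[-95.1 -34.8]] rect [20. 37.] axis rel case deg -2.7 world ax 171.2 44
[  7.4 379. ] world [-0.0451  0.7652] case [[-710.8  658.3]] rect [39. 75.] axis rel case deg 82.9 world ax -103.2 148
bars
[156.1 188.1] world [0.5854 0.2939] case [[-33.6 256.8]] rect [28. 86.] axis rel case deg -11.0 world ax 162.9 140
lid hinge [[0.64318087 0.02947106 0.03      ]] pads [[ 0.58295481 -0.0445345   0.045     ]
 [ 0.59999867  0.11455512  0.045     ]]
beaker,vial,jar approx [[ 0.765  0.153  0.05 ]
 [ 0.769 -0.181  0.05 ]
 [ 0.366 -0.336  0.05 ]]
```

View pics/ov.png

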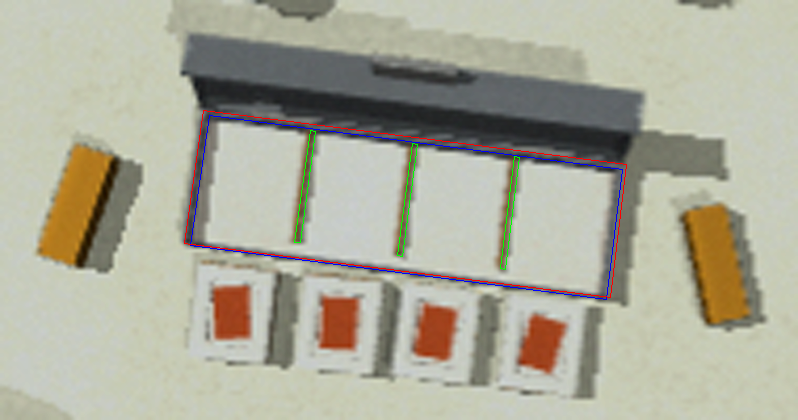

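```bash
cat >> fit.py <<'E'
print('----')
for n,q in {'s3':[(200,265),(273,270),(265,362),(190,357)],'s2':[(308,275),(382,278),(376,375),(298,370)],'s1':[(404,283),(477,292),(470,382),(395,376)],'s0':[(507,297),(583,305),(578,395),(499,387)]}.items():
    P=ray(d,o(q),.026); c=inv(P)*1e3; e=c[0]+c[1]-c[2]-c[3]
    print(n,'world',P.mean(0).round(4),'case',c.mean(0).round(1),'len',np.linalg.norm(e)/2,'yaw',np.degrees(np.arctan2(e[1],e[0])).round(1),'rear x',c[2:,0].round(1))
for n,q in {'barL':[(75,145),(118,158),(82,265),(38,252)],'barR':[(686,210),(727,203),(748,320),(710,326)]}.items():
    P=ray(d,o(q),.032);e=P[0]+P[1]-P[2]-P[3]
    print(n,P.mean(0).round(4),np.linalg.norm(e)/2,'yaw',np.degrees(np.arctan2(e[1],e[0])).round(1))
for y in(-120,-40,40,120): print('y',y,'start',W(p,[[-.165,y/1e3,.06]]).round(4),'end',W(p,[[-.047,y/1e3,.06]]).round(4))
from scipy.spatial.transform import Rotation as R
s=status.sense();print(R.from_rotvec(s['tcp_rot']).as_matrix().round(3), s['eef_pos'])
E
python3 fit.py | sed -n '/----/,$p'
```

```text
----
s3 world [0.504  0.1668 0.026 ] case [-101.   121.7] len 70.90911054880804 yaw 2.3 rear x [-134.7 -138.2]
s2 world [0.4973 0.0829 0.026 ] case [-98.7  37.6] len 73.90184160603508 yaw 2.8 rear x [-133.8 -137.5]
s1 world [0.4921 0.0094 0.026 ] case [-96.1 -36. ] len 70.50185322078107 yaw 2.4 rear x [-130.  -132.7]
s0 world [ 0.4839 -0.0717  0.026 ] case [ -95.6 -117.6] len 69.33152784068488 yaw 3.0 rear x [-129.5 -131. ]
barL [0.5846 0.2869 0.032 ] 0.08679379459058872 yaw -16.6
barR [ 0.549  -0.2063  0.032 ] 0.09155447187505814 yaw 11.5
y -120 start [[ 0.4146 -0.0667  0.06  ]] end [[ 0.532  -0.0793  0.06  ]]
y -40 start [[0.4232 0.0128 0.06  ]] end [[5.405e-01 2.000e-04 6.000e-02]]
y 40 start [[0.4317 0.0924 0.06  ]] end [[0.549  0.0798 0.06  ]]
y 120 start [[0.4402 0.1719 0.06  ]] end [[0.5575 0.1593 0.06  ]]
[[-0.934  0.358 -0.   ]
 [ 0.358  0.934 -0.001]
 [-0.    -0.001 -1.   ]] [0.23239973 0.60661658 0.24951848]
```

Request:
carry_out --pt "0.024 -0.035 0 0 0 0.05" --pt "0.048 -0.07 0 0 0 0.1" --pt "0.072 -0.105 0 0 0 0.16" --pt "0.096 -0.14 0 0 0 0.21" --pt "0.12 -0.175 0 0 0 0.26" --claw 0.025

```text
t: 0.72
eef_pos: [0.3531, 0.4306, 0.25]
tcp_rot: [-0.164, -3.137, 0.001]
contact_force: [0.3, 0.3, -0.1]
width: 0.295
```

Request:
carry_out --pt "0.024 -0.035 -0.03 0 0 0" --pt "0.048 -0.07 -0.06 0 0 0" --pt "0.072 -0.105 -0.1 0 0 0" --pt "0.096 -0.14 -0.14 0 0 0" --pt "0.118 -0.172 -0.18 0 0 0"

```text
t: 1.35
eef_pos: [0.471, 0.2585, 0.0691]
tcp_rot: [0.166, 3.137, -0.0]
contact_force: [-0.2, 0.4, 0.7]
width: 0.294
```

Request:
carry_out --pt "0 0 -0.025 0 0 0" --pt "0 0 -0.04 0 0 0" --pt "0 0 -0.04 0 0 0"

```text
t: 1.72
eef_pos: [0.4697, 0.2602, 0.0296]
tcp_rot: [-0.164, -3.136, 0.002]
contact_force: [-0.1, -0.3, 0.6]
width: 0.294
```

Request:
carry_out --pt "0 0 -0.004 0 0 0" --pt "0 0 -0.006 0 0 0" --pt "0 0 -0.008 0 0 0"

```text
t: 2.1
eef_pos: [0.4707, 0.2604, 0.0228]
tcp_rot: [0.166, 3.136, 0.001]
contact_force: [-0.1, 0.0, -0.5]
width: 0.291
```

Request:
carry_out --pt "0 0 -0.0015 0 0 0" --pt "0 0 -0.0015 0 0 0"

```text
t: 2.35
eef_pos: [0.4704, 0.26, 0.0208]
tcp_rot: [-0.166, -3.137, 0.0]
contact_force: [0.3, 0.4, -0.8]
width: 0.295
```

Request:
carry_out --pt "0 0 -0.0015 0 0 0" --pt "0 0 -0.0015 0 0 0"

```text
t: 2.6
eef_pos: [0.4704, 0.2599, 0.0192]
tcp_rot: [-0.166, -3.137, 0.0]
contact_force: [1.0, -1.0, 0.7]
width: 0.292
```

Request:
carry_out --pt "0 0 -0.001 0 0 0" --pt "0 0 -0.001 0 0 0"

```text
t: 2.85
eef_pos: [0.4706, 0.26, 0.019]
tcp_rot: [-0.166, -3.137, -0.0]
contact_force: [-3.3, -1.6, 9.9]
width: 0.291
```

Request:
carry_out --pt "0 0 0.06 0 0 0" --pt "-0.012 -0.044 0.06 0 0 0" --pt "-0.023 -0.088 0.06 0 0 0" --pt "-0.023 -0.088 0.03 0 0 0" --pt "-0.023 -0.088 0.02 0 0 0"

```text
t: 3.48
eef_pos: [0.4468, 0.1714, 0.0373]
tcp_rot: [-0.167, -3.136, 0.001]
contact_force: [0.3, 0.7, 0.6]
width: 0.293
```

Request:
carry_out --pt "0 0 0 0 0 0"

```text
t: 3.6
eef_pos: [0.4472, 0.1722, 0.0379]
tcp_rot: [-0.165, -3.136, 0.001]
contact_force: [0.3, 0.8, -0.2]
width: 0.294
```

Push the first sample halfway, then look.

Request:
carry_out --pt "0.01 -0.001 0.0005 0 0 0" --pt "0.02 -0.002 0.0005 0 0 0" --pt "0.03 -0.003 0.0005 0 0 0" --pt "0.04 -0.0042 0.0005 0 0 0" --pt "0.05 -0.0053 0.0005 0 0 0"

```text
t: 4.22
eef_pos: [0.4983, 0.1665, 0.0388]
tcp_rot: [0.166, 3.137, -0.0]
contact_force: [-0.9, 1.2, 0.2]
width: 0.292
```

```bash
python3 -c "
from h import *
snap('scene','s1');crop('s1',180,160,360,295,4.4,'s1c')
im=cv2.imread('pics/s1c.png');cv2.imwrite('pics/s1c.png',cv2.convertScaleAbs(im,alpha=1.6))"
```

```text
(no output)
```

View pics/s1c.png

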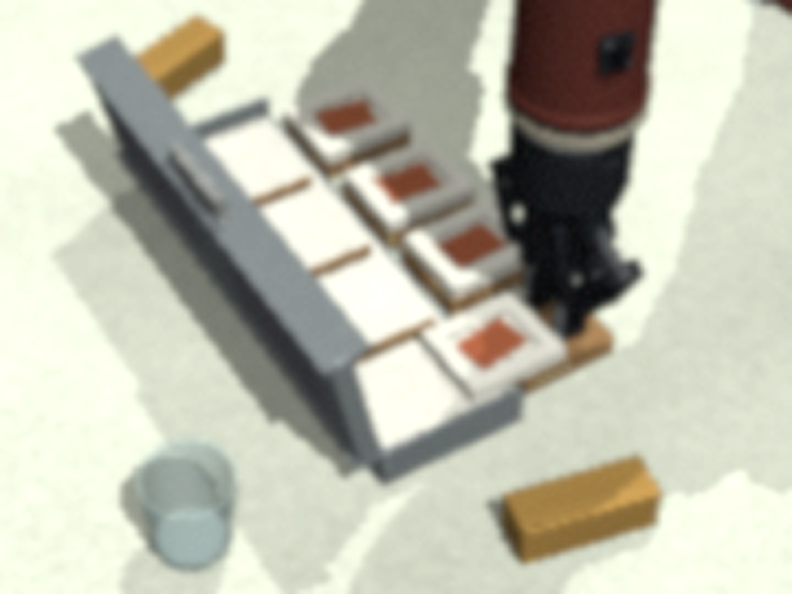

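Sample3 is sliding flat onto the bed, and its blank stays put at about (585,345). I'll continue.

Request:
carry_out --pt "0.012 -0.0013 0 0 0 0" --pt "0.024 -0.0026 0 0 0 0" --pt "0.036 -0.0038 0 0 0 0" --pt "0.048 -0.0051 0 0 0 0" --pt "0.0555 -0.0062 0 0 0 0"

```text
t: 4.9
eef_pos: [0.5539, 0.1603, 0.0388]
tcp_rot: [0.167, 3.137, -0.0]
contact_force: [0.6, 0.1, 0.1]
width: 0.291
```

Request:
carry_out --pt "0.003 0 0 0 0 0" --pt "0.003 0 0 0 0 0"

```text
t: 5.15
eef_pos: [0.556, 0.1605, 0.0387]
tcp_rot: [-0.166, -3.137, 0.0]
contact_force: [-0.9, 0.3, -0.6]
width: 0.292
```

Request:
carry_out --pt "-0.02 0.0022 0.0 0 0 0" --pt "-0.03 0.003 0.04 0 0 0" --pt "-0.08 0.008 0.06 0 0 0" --pt "-0.12 -0.03 0.06 0 0 0"

```text
t: 5.65
eef_pos: [0.4353, 0.133, 0.1003]
tcp_rot: [0.158, 3.135, 0.004]
contact_force: [0.7, -3.6, 0.7]
width: 0.294
```

```bash
python3 -c "
from h import *
snap('top','t1');crop('t1',170,150,310,240,5.7,'t1c')
im=cv2.imread('pics/t1c.png');cv2.imwrite('pics/t1c.png',cv2.convertScaleAbs(im,alpha=1.6))"
```

```text
(no output)
```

View pics/t1c.png

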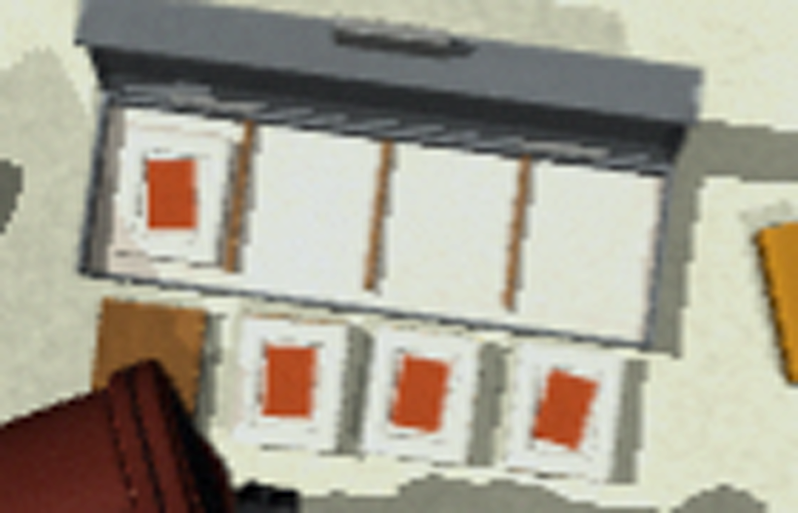

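Request:
carry_out --pt "0.002 -0.022 0 0 0 0" --pt "0.003 -0.043 0 0 0 0" --pt "0.003 -0.043 -0.03 0 0 0" --pt "0.003 -0.043 -0.06 0 0 0" --pt "0.003 -0.043 -0.06 0 0 0"

```text
t: 6.32
eef_pos: [0.4373, 0.0869, 0.0373]
tcp_rot: [-0.166, -3.134, 0.003]
contact_force: [-0.0, 0.2, -0.4]
width: 0.293
```

```bash
python3 - <<'E'
from h import *
p=np.array([.5915,.0350,-.1067]); d=load('t1')
q=np.array([[173,193]]); P=ray(d,(q+.5)/5.7-.5+[170,150],.0225)[0,:2]-p[:2]
c,s=np.cos(p[2]),np.sin(p[2]); print('s3 case mm',1e3*np.array([c*P[0]+s*P[1],-s*P[0]+c*P[1]]))
E
```

```text
s3 case mm [  0.301321   119.63224039]
```

Request:
carry_out --pt "0.01 0.001 0.001 0 0 0" --pt "0.022 -0.0002 0.001 0 0 0" --pt "0.034 -0.0016 0.001 0 0 0" --pt "0.045 -0.0028 0.001 0 0 0" --pt "0.056 -0.004 0.001 0 0 0"

```text
t: 6.95
eef_pos: [0.4959, 0.0833, 0.0399]
tcp_rot: [0.166, 3.137, -0.0]
contact_force: [-0.7, 0.8, 1.4]
width: 0.292
```

Request:
carry_out --pt "0.012 -0.0013 0 0 0 0" --pt "0.024 -0.0026 0 0 0 0" --pt "0.036 -0.0038 0 0 0 0" --pt "0.046 -0.005 0 0 0 0" --pt "0.0535 -0.0058 0 0 0 0"

```text
t: 7.58
eef_pos: [0.5491, 0.0775, 0.0398]
tcp_rot: [-0.166, -3.137, 0.0]
contact_force: [-1.0, 0.6, 0.1]
width: 0.292
```

Request:
carry_out --pt "0 0 0 0 0 0"

```text
t: 7.7
eef_pos: [0.549, 0.0775, 0.0398]
tcp_rot: [0.167, 3.137, -0.0]
contact_force: [0.5, -0.0, -0.1]
width: 0.294
```

Request:
carry_out --pt "-0.02 0.002 0 0 0 0" --pt "-0.035 0.003 0.04 0 0 0" --pt "-0.075 -0.025 0.06 0 0 0" --pt "-0.112 -0.061 0.06 0 0 0" --pt "-0.112 -0.061 0.05 0 0 0"

```text
t: 8.32
eef_pos: [0.4345, 0.0148, 0.0903]
tcp_rot: [0.171, 3.136, 0.003]
contact_force: [0.8, 0.3, -0.5]
width: 0.289
```

Request:
carry_out --pt "0 0 -0.03 0 0 0" --pt "0 0 -0.051 0 0 0" --pt "0 0 -0.051 0 0 0"

```text
t: 8.7
eef_pos: [0.4354, 0.0168, 0.0375]
tcp_rot: [-0.165, -3.134, 0.002]
contact_force: [0.1, 1.0, 1.1]
width: 0.298
```

Request:
carry_out --pt "0.01 -0.001 0.001 0 0 0" --pt "0.021 -0.0022 0.001 0 0 0" --pt "0.032 -0.0035 0.001 0 0 0" --pt "0.043 -0.0047 0.001 0 0 0" --pt "0.053 -0.006 0.001 0 0 0"

```text
t: 9.32
eef_pos: [0.4904, 0.0106, 0.0399]
tcp_rot: [0.166, 3.137, -0.0]
contact_force: [-0.6, 0.5, -0.3]
width: 0.289
```

Request:
carry_out --pt "0.012 -0.0013 0 0 0 0" --pt "0.024 -0.0026 0 0 0 0" --pt "0.036 -0.0038 0 0 0 0" --pt "0.046 -0.005 0 0 0 0" --pt "0.052 -0.0057 0 0 0 0"

```text
t: 9.95
eef_pos: [0.5421, 0.0048, 0.0398]
tcp_rot: [-0.166, -3.137, 0.0]
contact_force: [-0.6, -0.2, 0.1]
width: 0.293
```

Request:
carry_out --pt "0 0 0 0 0 0"

```text
t: 10.07
eef_pos: [0.5418, 0.0048, 0.0398]
tcp_rot: [0.166, 3.137, -0.0]
contact_force: [1.0, 0.3, -0.1]
width: 0.291
```

Request:
carry_out --pt "-0.02 0.002 0 0 0 0" --pt "-0.035 0.0 0.04 0 0 0" --pt "-0.075 -0.03 0.06 0 0 0" --pt "-0.112 -0.071 0.06 0 0 0" --pt "-0.112 -0.071 0.05 0 0 0"

```text
t: 10.7
eef_pos: [0.4274, -0.0682, 0.0903]
tcp_rot: [0.173, 3.136, 0.003]
contact_force: [0.5, 0.5, -0.3]
width: 0.287
```

Request:
carry_out --pt "0 0 -0.03 0 0 0" --pt "0 0 -0.051 0 0 0" --pt "0 0 -0.051 0 0 0"

```text
t: 11.08
eef_pos: [0.4283, -0.0658, 0.0376]
tcp_rot: [-0.166, -3.134, 0.001]
contact_force: [-0.4, -0.1, 0.3]
width: 0.292
```

Request:
carry_out --pt "0.01 -0.001 0.001 0 0 0" --pt "0.021 -0.0022 0.001 0 0 0" --pt "0.032 -0.0035 0.001 0 0 0" --pt "0.043 -0.0047 0.001 0 0 0" --pt "0.053 -0.006 0.001 0 0 0"

```text
t: 11.7
eef_pos: [0.4834, -0.0721, 0.0399]
tcp_rot: [0.166, 3.137, -0.0]
contact_force: [0.2, 0.3, -0.1]
width: 0.29
```

Request:
carry_out --pt "0.012 -0.0013 0 0 0 0" --pt "0.024 -0.0026 0 0 0 0" --pt "0.036 -0.0038 0 0 0 0" --pt "0.045 -0.005 0 0 0 0" --pt "0.05 -0.0055 0 0 0 0"

```text
t: 12.32
eef_pos: [0.533, -0.0777, 0.0398]
tcp_rot: [-0.166, -3.137, 0.0]
contact_force: [0.0, -0.4, 0.3]
width: 0.29
```

Request:
carry_out --pt "0 0 0 0 0 0" --pt "-0.02 0.002 0 0 0 0" --pt "-0.04 0.004 0.05 0 0 0" --pt "-0.04 -0.05 0.1 0 0 0" --pt "-0.06 -0.11 0.1 0 0 0"

```text
t: 12.95
eef_pos: [0.4772, -0.1793, 0.1421]
tcp_rot: [0.16, 3.131, 0.001]
contact_force: [0.6, -0.7, -0.1]
width: 0.297
```

```bash
python3 -c "
from h import *
snap('top','t2');crop('t2',140,120,330,250,4.2,'t2c')
im=cv2.imread('pics/t2c.png');cv2.imwrite('pics/t2c.png',cv2.convertScaleAbs(im,alpha=1.6))
snap('scene','s2')"
```

```text
(no output)
```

View pics/t2c.png

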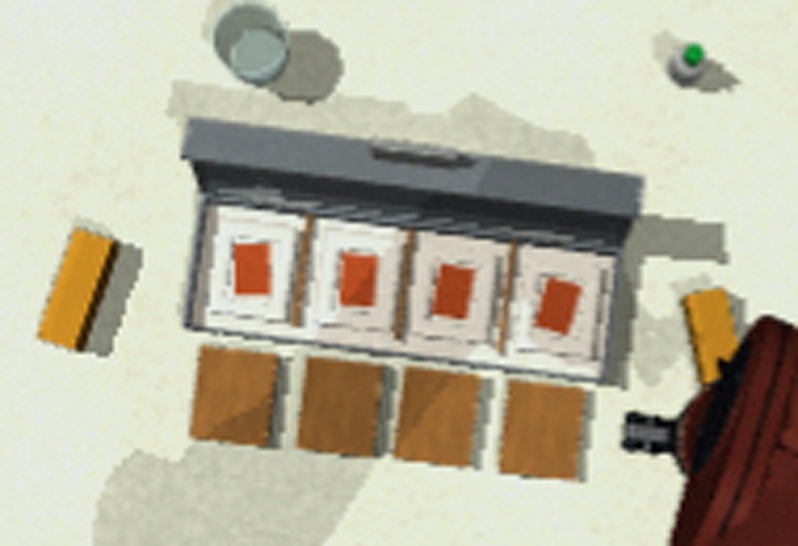

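All four samples lie in their bays and the blanks are at rest in place. Now the lid.

```bash
cat > lid.py <<'E'
from h import *
from scipy.optimize import minimize_scalar
p=np.array([.5915,.0350,-.1067]); c,s=np.cos(p[2]),np.sin(p[2])
def W(M): M=np.atleast_2d(M);return np.c_[p[0]+c*M[:,0]-s*M[:,1],p[1]+s*M[:,0]+c*M[:,1],M[:,2]]
def inv(P): q=P[:,:2]-p[:2];return np.c_[c*q[:,0]+s*q[:,1],-s*q[:,0]+c*q[:,1]]
def L(a,n,y,t): return W([[.052-a*np.cos(t)+n*np.sin(t),y,.03+a*np.sin(t)+n*np.cos(t)]])
if __name__=='__main__':
    d=load('t2'); o=lambda a:(np.array(a,float)+.5)/4.2-.5+[140,120]
    print((inv(ray(d,o([[253,269],[357,279],[454,291],[558,305]]),.0225))*1e3).round(1).tolist())
    for t in(1.65,1.7,1.75,1.8,1.85):
        q=np.vstack([L(.104,.015,y,t) for y in(.165,-.165)]+[L(.126,.008,0,t)]); print(t,((proj(d,q)+.5-[140,120])*4.2-.5).round(0).tolist())
    for t in [1.9,1.8,1.7,1.6,1.5,1.4,1.3,1.2,1.1,1.,.9,.8,.7,.6,.5,.4,.3,.2,.1,0,-.02]:
        P=L(.085,.015,0,t)[0]; print(t,(P+[.011*c,.011*s,.019]).round(4))
E
python3 lid.py
```

```text
[[-0.4, 119.8], [2.2, 38.9], [2.5, -36.9], [2.0, -118.3]]
1.65 [[187.0, 140.0], [646.0, 199.0], [415.0, 171.0]]
1.7 [[188.0, 133.0], [646.0, 192.0], [416.0, 163.0]]
1.75 [[189.0, 126.0], [647.0, 186.0], [417.0, 154.0]]
1.8 [[191.0, 120.0], [648.0, 179.0], [418.0, 146.0]]
1.85 [[192.0, 114.0], [648.0, 173.0], [419.0, 138.0]]
1.9 [0.6956 0.0239 0.1246]
1.8 [0.6879 0.0247 0.1284]
1.7 [0.6798 0.0255 0.1314]
1.6 [0.6715 0.0264 0.1335]
1.5 [0.663  0.0273 0.1348]
1.4 [0.6545 0.0283 0.1353]
1.3 [0.6459 0.0292 0.1349]
1.2 [0.6374 0.0301 0.1337]
1.1 [0.6291 0.031  0.1316]
1.0 [0.621  0.0318 0.1286]
0.9 [0.6133 0.0327 0.1249]
0.8 [0.606  0.0335 0.1204]
0.7 [0.5991 0.0342 0.1152]
0.6 [0.5928 0.0349 0.1094]
0.5 [0.5871 0.0355 0.1029]
0.4 [0.5821 0.036  0.0959]
0.3 [0.5778 0.0365 0.0884]
0.2 [0.5743 0.0368 0.0806]
0.1 [0.5715 0.0371 0.0724]
0 [0.5696 0.0373 0.064 ]
-0.02 [0.5693 0.0374 0.0623]
```

Request:
carry_out --pt "0.03 0.03 0.05 0 0 0" --pt "0.06 0.06 0.1 0 0 0" --pt "0.08 0.09 0.12 0 0 0" --pt "0.11 0.12 0.13 0 0 0" --pt "0.14 0.15 0.13 0 0 0" --claw 0

```text
t: 13.68
eef_pos: [0.6159, -0.0278, 0.2698]
tcp_rot: [0.166, 3.136, 0.001]
contact_force: [0.6, 0.6, -0.8]
width: 0.001
```

Request:
carry_out --pt "0.05 0.025 0 0 0 0" --pt "0.102 0.05 0 0 0 0" --pt "0.102 0.05 -0.05 0 0 0" --pt "0.102 0.05 -0.1 0 0 0" --pt "0.102 0.05 -0.142 0 0 0"

```text
t: 14.3
eef_pos: [0.716, 0.0211, 0.1242]
tcp_rot: [-0.167, -3.135, 0.001]
contact_force: [-0.3, 1.0, 0.1]
width: -0.0
```

Request:
carry_out --pt "0 0 0 0 0 0" --pt "-0.01 0.001 0 0 0 0" --pt "-0.02 0.002 0 0 0 0" --pt "-0.03 0.0025 0.001 0 0 0"

```text
t: 14.8
eef_pos: [0.6877, 0.0237, 0.1302]
tcp_rot: [0.166, 3.133, 0.001]
contact_force: [3.0, -0.3, 2.3]
width: 0.0
```

Request:
carry_out --pt "-0.017 0.0017 0.004 0 0 0" --pt "-0.034 0.0035 0.006 0 0 0" --pt "-0.051 0.0055 0.0045 0 0 0" --pt "-0.067 0.0072 0 0 0 0" --pt "-0.082 0.009 -0.008 0 0 0"

```text
t: 15.42
eef_pos: [0.6049, 0.0325, 0.1213]
tcp_rot: [0.166, 3.134, 0.001]
contact_force: [2.0, -0.9, 0.6]
width: 0.002
```

Request:
carry_out --pt "-0.0068 0.0007 -0.005 0 0 0" --pt "-0.013 0.0014 -0.011 0 0 0" --pt "-0.019 0.002 -0.0175 0 0 0" --pt "-0.024 0.0025 -0.0245 0 0 0" --pt "-0.028 0.003 -0.032 0 0 0"

```text
t: 16.05
eef_pos: [0.5766, 0.0356, 0.0872]
tcp_rot: [-0.166, -3.137, 0.0]
contact_force: [-0.1, -0.2, 0.6]
width: -0.001
```

Request:
carry_out --pt "-0.003 0 -0.007 0 0 0" --pt "-0.005 0.001 -0.014 0 0 0" --pt "-0.007 0.001 -0.02 0 0 0" --pt "-0.008 0.001 -0.0235 0 0 0" --pt "-0.008 0.001 -0.0235 0 0 0"

```text
t: 16.68
eef_pos: [0.569, 0.0364, 0.0643]
tcp_rot: [-0.166, -3.137, 0.0]
contact_force: [0.6, 0.3, -0.5]
width: 0.001
```

Request:
carry_out --pt "0 0 -0.001 0 0 0" --pt "0 0 -0.002 0 0 0" --pt "0 0 -0.002 0 0 0"

```text
t: 17.05
eef_pos: [0.5691, 0.0364, 0.064]
tcp_rot: [-0.167, -3.137, -0.001]
contact_force: [-8.0, -0.2, 20.8]
width: -0.001
```

Request:
carry_out --pt "0 0 0.04 0 0 0" --pt "-0.01 -0.03 0.09 0 0 0" --pt "-0.03 -0.07 0.13 0 0 0" --pt "-0.05 -0.12 0.16 0 0 0" --pt "-0.08 -0.16 0.17 0 0 0" --claw 0.07

```text
t: 17.68
eef_pos: [0.4891, -0.1257, 0.2344]
tcp_rot: [0.168, 3.134, -0.0]
contact_force: [0.6, -0.8, -0.3]
width: 0.817
```

```bash
python3 -c "
from h import *
snap('top','t3');crop('t3',140,120,330,250,4.2,'t3c')
im=cv2.imread('pics/t3c.png');cv2.imwrite('pics/t3c.png',cv2.convertScaleAbs(im,alpha=1.6))
snap('scene','s3')"
```

```text
(no output)
```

View pics/t3c.png

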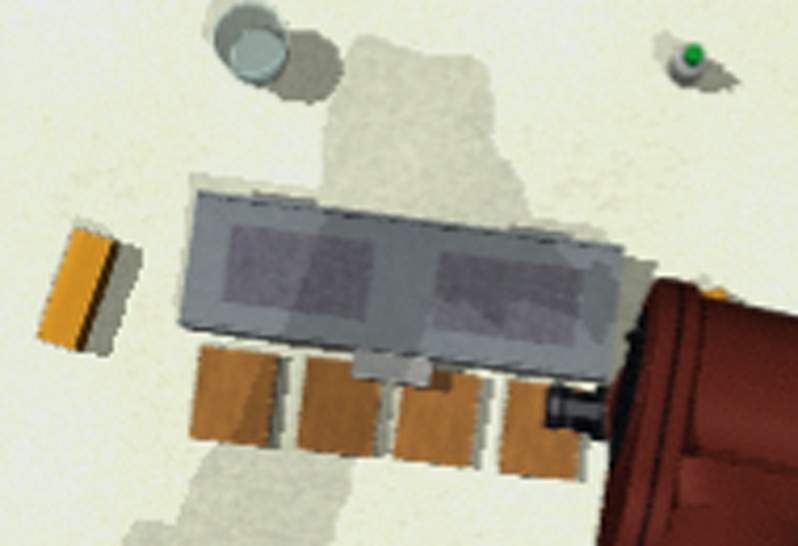

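The lid is shut, and the left bar is unmoved at crop (78,290). The arm hides the right bar. Next I'll fetch the left bar.

Request:
carry_out --pt "0.01 0.045 0 0 0 -0.04" --pt "0.02 0.09 0 0 0 -0.08" --pt "0.03 0.135 0 0 0 -0.12" --pt "0.04 0.18 0 0 0 -0.15" --pt "0.05 0.225 0 0 0 -0.185"

```text
t: 18.4
eef_pos: [0.5391, 0.1034, 0.2321]
tcp_rot: [-0.456, -3.108, -0.0]
contact_force: [0.6, -0.3, 0.5]
width: 0.819
```

Request:
carry_out --pt "0.01 0.045 -0.0 0 0 0" --pt "0.02 0.09 -0.02 0 0 0" --pt "0.03 0.135 -0.05 0 0 0" --pt "0.04 0.17 -0.08 0 0 0" --pt "0.0455 0.188 -0.11 0 0 0"

```text
t: 19.02
eef_pos: [0.584, 0.2925, 0.1205]
tcp_rot: [-0.451, -3.108, -0.001]
contact_force: [-0.2, -0.3, -0.8]
width: 0.82
```

```bash
python3 -c "
from h import *
s=status.sense();print(s['eef_pos'],s['tcp_rot'],s['joint_pos'].round(2))
snap('top','t4');crop('t4',140,120,330,250,4.2,'t4c')
im=cv2.imread('pics/t4c.png');cv2.imwrite('pics/t4c.png',cv2.convertScaleAbs(im,alpha=1.6))"
```

```text
[0.58395723 0.29254886 0.12051623] [-4.50822028e-01 -3.10816976e+00 -5.01082870e-04] [-0.79  0.45  0.34  1.62 -0.16  1.11  0.87]
```

View pics/t4c.png

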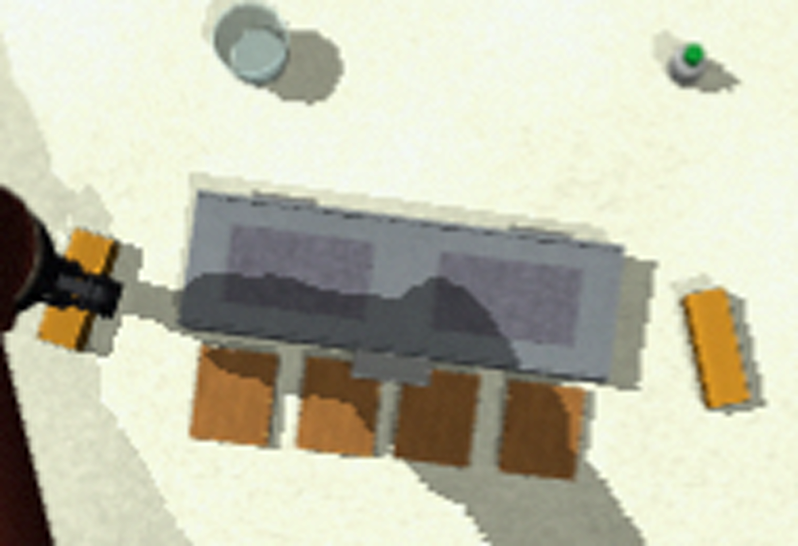

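Request:
carry_out --pt "0 -0.005 -0.03 0 0 0" --pt "0 -0.005 -0.06 0 0 0" --pt "0 -0.005 -0.085 0 0 0" --pt "0 -0.005 -0.097 0 0 0" --pt "0 -0.005 -0.097 0 0 0"

```text
t: 19.7
eef_pos: [0.5842, 0.2842, 0.025]
tcp_rot: [-0.455, -3.108, 0.001]
contact_force: [0.7, -0.9, -0.0]
width: 0.819
```

Request:
carry_out --pt "0 0 0 0 0 0" --pt "0 0 0 0 0 0" --pt "0 0 0 0 0 0" --pt "0 0 0 0 0 0" --pt "0 0 0 0 0 0" --claw 0.015 --squeeze 60

```text
t: 20.32
eef_pos: [0.5855, 0.2855, 0.027]
tcp_rot: [0.454, 3.106, 0.004]
contact_force: [-0.6, 1.3, 5.8]
width: 0.362
```

Request:
carry_out --pt "0 0 0.02 0 0 0" --pt "0 0 0.04 0 0 0" --pt "0 0 0.06 0 0 0" --pt "0 0 0.08 0 0 0" --pt "0 0 0.1 0 0 0"

```text
t: 20.95
eef_pos: [0.5845, 0.2845, 0.127]
tcp_rot: [0.455, 3.108, 0.0]
contact_force: [0.1, 0.3, -5.0]
width: 0.365
```

Request:
carry_out --pt "0 -0.015 0 0 0 -0.14" --pt "0.002 -0.03 0 0 0 -0.28" --pt "0.004 -0.05 0 0 0 -0.42" --pt "0.006 -0.07 0 0 0 -0.56" --pt "0.008 -0.09 0 0 0 -0.7"

```text
t: 21.58
eef_pos: [0.5925, 0.1939, 0.1262]
tcp_rot: [-1.5, -2.76, -0.0]
contact_force: [0.0, -0.8, -5.1]
width: 0.361
```

Request:
carry_out --pt "0.002 -0.02 0 0 0 -0.14" --pt "0.004 -0.04 0 0 0 -0.28" --pt "0.006 -0.06 0 0 0 -0.42" --pt "0.0075 -0.08 0 0 0 -0.56" --pt "0.0075 -0.08 0 0 0 -0.69"

```text
t: 22.2
eef_pos: [0.6002, 0.1121, 0.1263]
tcp_rot: [2.348, 2.087, -0.0]
contact_force: [0.6, -0.2, -4.6]
width: 0.364
```

Request:
carry_out --pt "0 0 0 0 0 0" --pt "0 0 0 0 0 0"

```text
t: 22.45
eef_pos: [0.6, 0.1151, 0.1257]
tcp_rot: [-2.336, -2.1, -0.0]
contact_force: [-0.3, 0.8, -5.0]
width: 0.362
```

```bash
python3 -c "
from h import *
s=status.sense();print(s['eef_pos'],s['tcp_rot'],s['width'])
snap('scene','s5');crop('s5',180,130,340,255,4.6,'s5c')
im=cv2.imread('pics/s5c.png');cv2.imwrite('pics/s5c.png',cv2.convertScaleAbs(im,alpha=1.6))"
```

```text
[0.59997022 0.11509913 0.12568064] [-2.33604692e+00 -2.10020969e+00 -4.01422446e-04] 0.36232833338990245
```

View pics/s5c.png

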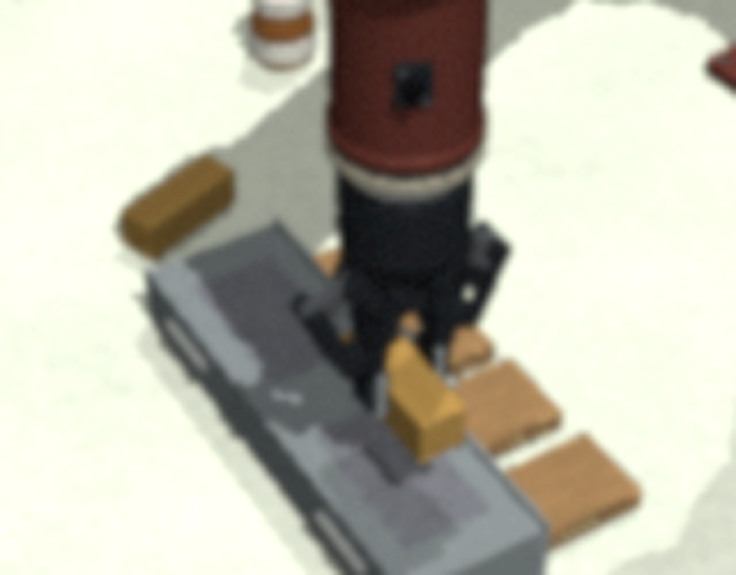

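The bar is held lengthwise above the +y pad and the lid is closed. I'll lower it.

Request:
carry_out --pt "0 0 -0.015 0 0 0" --pt "0 0 -0.03 0 0 0" --pt "0 0 -0.043 0 0 0" --pt "0 0 -0.05 0 0 0" --pt "0 0 -0.052 0 0 0"

```text
t: 23.12
eef_pos: [0.5998, 0.1143, 0.0727]
tcp_rot: [-2.34, -2.096, 0.001]
contact_force: [-0.1, -0.2, -4.9]
width: 0.361
```

Request:
carry_out --pt "0 0 -0.001 0 0 0" --pt "0 0 -0.002 0 0 0" --pt "0 0 -0.002 0 0 0"

```text
t: 23.5
eef_pos: [0.6004, 0.1145, 0.0721]
tcp_rot: [2.34, 2.096, 0.001]
contact_force: [-2.2, -0.9, 2.1]
width: 0.363
```

Request:
carry_out --pt "0 0 0.001 0 0 0" --pt "0 0 0.001 0 0 0" --pt "0 0 0.001 0 0 0" --claw 0.07

```text
t: 23.88
eef_pos: [0.6002, 0.1145, 0.0726]
tcp_rot: [2.34, 2.096, 0.001]
contact_force: [-0.1, 0.1, -0.4]
width: 0.821
```

Request:
carry_out --pt "0 0 0.03 0 0 0" --pt "0 0 0.07 0 0 0" --pt "0 0 0.1 0 0 -0.1" --pt "-0.007 -0.04 0.1 0 0 -0.25" --pt "-0.014 -0.08 0.1 0 0 -0.4"

```text
t: 24.5
eef_pos: [0.5861, 0.0339, 0.1729]
tcp_rot: [2.713, 1.584, 0.002]
contact_force: [0.7, 0.0, 0.9]
width: 0.82
```

Request:
carry_out --pt "-0.007 -0.048 0 0 0 -0.17" --pt "-0.015 -0.096 0 0 0 -0.34" --pt "-0.022 -0.144 0 0 0 -0.51" --pt "-0.03 -0.192 0 0 0 -0.68" --pt "-0.037 -0.241 0 0 0 -0.864"

```text
t: 25.12
eef_pos: [0.5488, -0.2078, 0.1726]
tcp_rot: [-3.127, -0.3, -0.001]
contact_force: [-0.2, 0.2, 0.3]
width: 0.822
```

Request:
carry_out --pt "0 0 0 0 0 0"

```text
t: 25.25
eef_pos: [0.5474, -0.2113, 0.1728]
tcp_rot: [3.126, 0.294, -0.0]
contact_force: [0.3, 0.8, 0.5]
width: 0.82
```

```bash
python3 -c "
from h import *
s=status.sense();print(s['eef_pos'],s['tcp_rot'],s['joint_pos'].round(2))
snap('top','t5');crop('t5',140,120,330,250,4.2,'t5c')
im=cv2.imread('pics/t5c.png');cv2.imwrite('pics/t5c.png',cv2.convertScaleAbs(im,alpha=1.6));snap('scene','s6')"
```

```text
[ 0.54735241 -0.21128586  0.17280009] [ 3.12556822e+00  2.94463965e-01 -7.01946697e-05] [-0.54  0.41  1.04  1.76 -0.37  1.19 -0.77]
```

View pics/t5c.png

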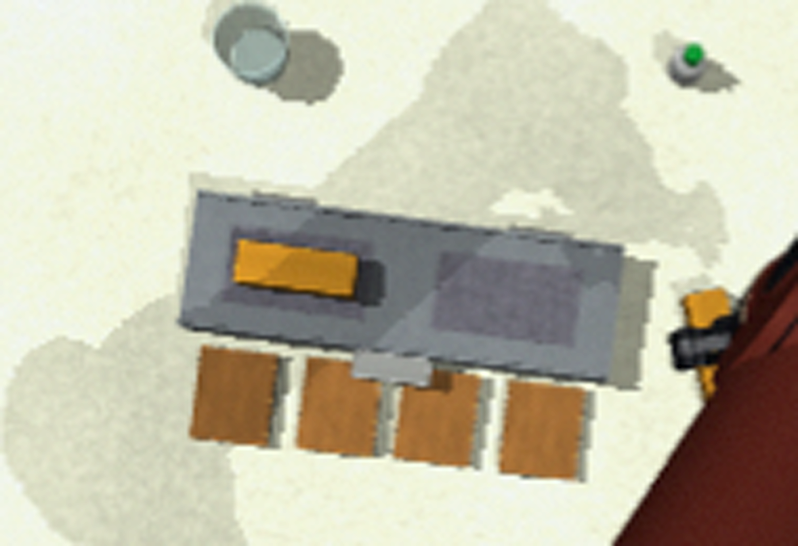

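The first bar sits centred on the +y pad, at about (296,267). The second bar is unmoved under the jaws. I'll grip it.

Request:
carry_out --pt "0.001 0.002 -0.04 0 0 0" --pt "0.001 0.002 -0.08 0 0 0" --pt "0.001 0.002 -0.12 0 0 0" --pt "0.001 0.002 -0.14 0 0 0" --pt "0.001 0.002 -0.147 0 0 0"

```text
t: 25.98
eef_pos: [0.5501, -0.2037, 0.0248]
tcp_rot: [-3.126, -0.311, 0.001]
contact_force: [0.3, 0.0, -0.1]
width: 0.816
```

Request:
carry_out --pt "0 0 0 0 0 0" --pt "0 0 0 0 0 0" --pt "0 0 0 0 0 0" --pt "0 0 0 0 0 0" --pt "0 0 0 0 0 0" --claw 0.015 --squeeze 60

```text
t: 26.6
eef_pos: [0.5511, -0.2053, 0.027]
tcp_rot: [3.125, 0.308, 0.004]
contact_force: [-0.6, 0.2, 5.8]
width: 0.363
```

Request:
carry_out --pt "0 0 0.02 0 0 0" --pt "0 0 0.04 0 0 0" --pt "0 0 0.06 0 0 0" --pt "0 0 0.08 0 0 0" --pt "0 0 0.1 0 0 0"

```text
t: 27.22
eef_pos: [0.55, -0.2045, 0.1269]
tcp_rot: [-3.126, -0.309, -0.001]
contact_force: [1.2, -0.2, -4.0]
width: 0.362
```

Request:
carry_out --pt "0.003 0.015 0 0 0 0.13" --pt "0.007 0.03 0 0 0 0.26" --pt "0.011 0.05 0 0 0 0.39" --pt "0.015 0.07 0 0 0 0.52" --pt "0.019 0.09 0 0 0 0.65"

```text
t: 27.85
eef_pos: [0.5691, -0.114, 0.1262]
tcp_rot: [2.861, 1.296, 0.0]
contact_force: [-1.0, 0.1, -4.5]
width: 0.362
```

Request:
carry_out --pt "0.004 0.02 0 0 0 0.13" --pt "0.008 0.04 0 0 0 0.26" --pt "0.012 0.06 0 0 0 0.39" --pt "0.014 0.07 0 0 0 0.52" --pt "0.014 0.07 0 0 0 0.617"

```text
t: 28.48
eef_pos: [0.5832, -0.0434, 0.126]
tcp_rot: [-2.332, -2.105, -0.0]
contact_force: [0.4, -0.2, -4.6]
width: 0.362
```

Request:
carry_out --pt "0 0 0 0 0 0" --pt "0 0 0 0 0 0"

```text
t: 28.72
eef_pos: [0.583, -0.0449, 0.1257]
tcp_rot: [2.34, 2.096, -0.0]
contact_force: [-0.3, -0.4, -4.1]
width: 0.361
```

Request:
carry_out --pt "0 0 -0.015 0 0 0" --pt "0 0 -0.03 0 0 0" --pt "0 0 -0.043 0 0 0" --pt "0 0 -0.05 0 0 0" --pt "0 0 -0.052 0 0 0"

```text
t: 29.35
eef_pos: [0.5828, -0.0446, 0.0727]
tcp_rot: [-2.337, -2.099, 0.001]
contact_force: [1.0, 1.4, -3.4]
width: 0.359
```

Request:
carry_out --pt "0 0 -0.001 0 0 0" --pt "0 0 -0.002 0 0 0" --pt "0 0 -0.002 0 0 0"

```text
t: 29.72
eef_pos: [0.5833, -0.0446, 0.072]
tcp_rot: [2.337, 2.099, 0.001]
contact_force: [-2.6, 0.6, 1.0]
width: 0.363
```

Request:
carry_out --pt "0 0 0.001 0 0 0" --pt "0 0 0.001 0 0 0" --pt "0 0 0.001 0 0 0" --claw 0.07

```text
t: 30.1
eef_pos: [0.5832, -0.0445, 0.0725]
tcp_rot: [2.337, 2.099, 0.001]
contact_force: [-0.5, -0.0, 0.1]
width: 0.819
```

Request:
carry_out --pt "0 0 0.03 0 0 0" --pt "0 0 0.07 0 0 0" --pt "0 -0.02 0.12 0 0 0" --pt "-0.02 -0.07 0.15 0 0 0" --pt "-0.04 -0.12 0.17 0 0 0"

```text
t: 30.72
eef_pos: [0.543, -0.1659, 0.2442]
tcp_rot: [2.335, 2.1, 0.002]
contact_force: [1.0, -0.9, -0.8]
width: 0.821
```

Request:
carry_out --pt "-0.01 -0.05 0 0 0 0" --pt "-0.02 -0.1 0 0 0 0" --pt "-0.02 -0.1 0 0 0 0" --pt "-0.02 -0.1 0 0 0 0"

```text
t: 31.22
eef_pos: [0.5231, -0.2642, 0.2422]
tcp_rot: [-2.337, -2.099, -0.0]
contact_force: [0.5, 1.7, 0.8]
width: 0.817
```

```bash
python3 -c "
from h import *
snap('top','t6');crop('t6',140,120,330,250,4.2,'t6c')
im=cv2.imread('pics/t6c.png');cv2.imwrite('pics/t6c.png',cv2.convertScaleAbs(im,alpha=1.6));snap('scene','s7');crop('s7',160,110,350,260,4,'s7c');im=cv2.imread('pics/s7c.png');cv2.imwrite('pics/s7c.png',cv2.convertScaleAbs(im,alpha=1.6))"
```

```text
(no output)
```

View pics/t6c.png

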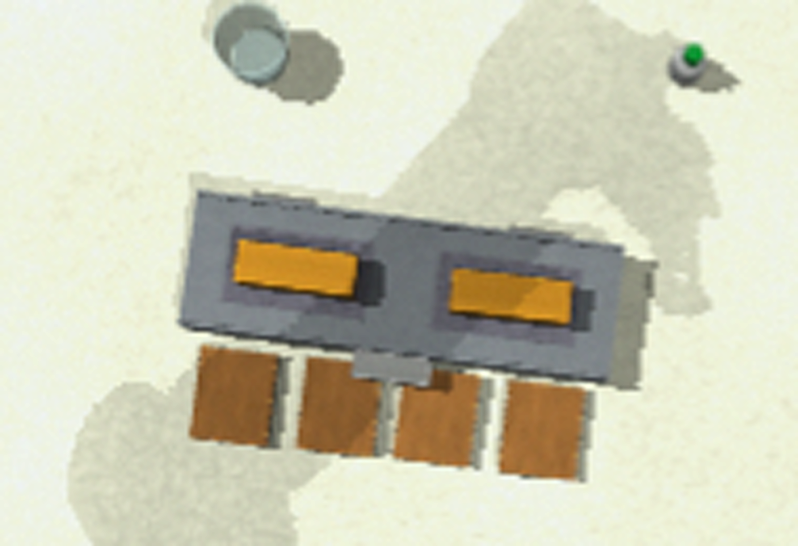

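View pics/s7c.png

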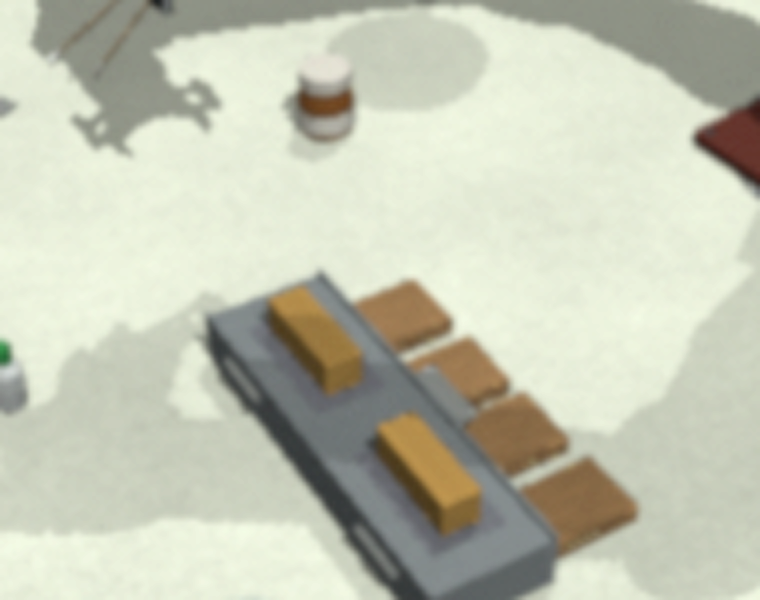

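Both bars sit centred on their pads, at about (296,267) and (511,296). The lid is shut, and the blanks and bystanders are where they were. One numeric check, then I'll hand in.

```bash
python3 - <<'E'
from lid import *
d=load('t6'); print((inv(ray(d,(np.array([[296,267],[511,296]])+.5)/4.2-.5+[140,120],.077))*1e3).round(1))
t=0.0; q=np.vstack([L(.104,.015,y,t) for y in(.165,-.165)]); print(((proj(d,q)+.5-[140,120])*4.2-.5).round(0))
print(hand_in())
E
```

```text
[[  0.1  81.2]
 [ -0.9 -79.7]]
[[181. 325.]
 [612. 381.]]
the job is handed in; nothing more can be done
None
```

All four samples are in their bays, the lid is shut, and a bar weight lies on each pad. I handed the job in at about 31 s of the 192 s limit.

- **Samples:** I slid each one flat off its pile with the fingertips, straight across into its bay. The last top view put their centres within 2.5 mm in x and 3.1 mm in y of the bay centres. The lid hides them now, so I have not seen them since it closed.
- **Blank boards:** They stayed where they were in every picture.
- **Lid:** I pushed it over from behind and then pressed it down. It bottomed out at 21 N with its outer face at 45 mm. In the last picture its front corners are within a few enlarged-crop pixels (about 1–3 mm) of where a shut lid should be.
- **Bars:** The last picture shows them centred at (0, 81) and (-1, -80) mm in the case frame. The pads are at (0, ±80), and both bars run lengthwise. I saw no knock to a bar and no slackening of the grip.
- **Beaker, vial and jar:** The beaker and vial show no movement between the first and last pictures. The jar still stands in the final scene view, but I did not measure it again.
- **Robot:** The arm ended clear of everything with the gripper open.

No check failed or disagreed.

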